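# Unclip the brick caddy and gather its bricks in the pouring corner

## Task

Take the little plywood caddy by its carrying bar and lift it off the aluminium rail that it is clipped on, against the spring catch. Then tip it until all four loose model bricks have slid into its bevelled, low-lipped pouring corner, and finish still holding it like that: in the gripper, clearly tilted, well up in the air clear of the rail and bench, with the bricks at rest in that corner. Do not touch the bricks or lose any out of the caddy, and leave the glue jar, the hammer and the little wall model where they are.

Things in the scene. Friction and masses are not known exactly. Their poses are not given: they have to be found in the camera images.
- caddy: Open plywood caddy, about 0.35 kg, 130 mm (x) by 180 mm (y), walls 40 mm high, 4 mm thick, floor 5 mm thick; origin: centre of the floor's underside, z out of the open top. Gable posts on its y ends (30 mm wide, top 105 mm above origin) carry the bar. The corner at -x, -y is the pouring corner. Starts with its floor resting on the rail, its y along the rail; only the bricks lie inside.
- caddy_grip (a point): Centre of the caddy's level wooden carrying bar, 92 mm above the caddy's origin; bar 14 mm wide (x), 22 mm tall, 180 mm long (y), free to grasp from above. Axes those of the caddy.
- caddy_spout (a point): Point on the caddy's inner floor, midway along the inside of the pouring corner's wall, (-42, -67, 5) mm from the caddy's origin; axes those of the caddy. The corner is cut off at 45 degrees, 40 mm off each side, and its wall is lower (top 28 mm above the origin).
- caddy_clip (a point): Point midway between the lower edges of the two grey clip skirts under the caddy, 26 mm below its origin. Skirts: 59 mm over their outsides (x), 100 mm long (y), straddling the rail. A straight pull up of about 10 to 17 N beyond the weight frees the catch within 12 mm; after 35 mm the skirts are clear of the rail.
- rail: Fixed aluminium rail on the bench, 40 mm wide (x), 324 mm long (y) with its black end caps, 30 mm tall (caps 52 mm wide, 34 mm tall). Origin: centre of its underside. At its middle a sprung steel nose stands 3.5 mm out of either side, over beads inside the caddy's skirts; they give way when the caddy is pulled up.
- brick1: Loose off-white model brick of fired clay, 22 x 15 x 12 mm, 10 g, origin at the centre of its underside, lying flat in the caddy away from the pouring corner. Smooth (friction 0.2 to 0.3): starts to slide at 11 to 17 degrees of tilt, but to slide on along a wall into the corner it may need 35 to 40 degrees when the caddy is tipped diagonally.
- brick2: As brick1.
- brick3: As brick1.
- brick4: As brick1.
- glue: Bystander: white jar with cap and paper label, 56 mm across, 85 mm tall, standing loose; origin at the centre of its underside.
- hammer: Bystander: small hammer, 220 mm long, lying loose, its handle to its -x; origin under its middle.
- wall_model: Bystander, fixed: half-built wall of small bricks on a white base board 90 x 220 x 8 mm; the wall is up to 57 mm tall. Origin at the centre of the underside.

How it is judged (in metres and radians):
On the way:
1. the caddy is off the rail: its floor more than 40 mm above the rail top, touching the rail no more (z of caddy in the frame of rail above 0.07 m and contact force between caddy and rail below 0.1 N), for 0.2 s.
At the end, for the whole second after the job is handed in: Caddy held still in the fingers, origin over 130 mm and pouring corner over 60 mm above the bench, touching neither rail nor wall model, tilted 15 to 60 degrees; four bricks at rest (under 30 mm/s) within 70 mm of caddy_spout; glue jar and hammer moved under 30 mm (height (world z) of caddy above 0.13 m and height (world z) of caddy_spout above 0.06 m and angle between caddy's own z axis and vertical between 0.26 and 1.05 rad and contact force between caddy and the fingers above 1 N and contact force between caddy and rail below 0.1 N and contact force between caddy and wall_model below 0.1 N and linear speed of each of caddy, brick1, brick2, brick3, brick4 below 0.03 m/s and distance between each of brick1, brick2, brick3, brick4 and caddy_spout below 0.07 m and distance of each of glue, hammer from where it was at the start of the episode below 0.03 m); the arm keeps its last pose, push and grip.
It fails at once if the fingers touch a brick (contact force between any of brick1, brick2, brick3, brick4 and the fingers above 0.3 N).
It fails at once if a brick leaves the caddy (distance between any of brick1, brick2, brick3, brick4 and caddy above 0.15 m).
It fails at once if the glue jar or the hammer is knocked away (over 30 mm), or the wall model is struck (over 5 N) (distance of any of glue, hammer from where it was at the start of the episode above 0.03 m or contact force between wall_model and anything else above 5 N).
It also fails if it takes over 51 s, if anything falls off the work surface, if the arm or the gripper's body presses on something with over 40 N, if the wrist force passes 120 N, or if a joint passes its speed limit or range.

## Robot

A 6-joint arm with a two-finger parallel gripper is mounted at the origin on the work surface. World frame = base frame: x ahead of the robot, y to its left, z up, the work surface at z = 0. Lengths are in m, angles in degrees, forces in N, time in s.
With the tool pointing down it reaches from about 0.25 to 0.725 m from the base axis. Payload 9.7 kg.
Tool frame: the origin (TCP) lies midway between the tips of the shut fingers; the grasp point (between the pads) lies 19 mm behind it; z points along the fingers, y is the line along which they close (so a half turn about z gives the same grasp; the last joint's range is limited). The gripper opens to 85 mm and grips with 20 to 120 N. Pads are 22 mm wide; open, the fingers measure 114 mm over their backs; the gripper's body (76 mm by 85 mm) begins 54 mm behind the grasp point. The pads swing forward as they close: fully open they stand 13 mm farther back than shut.
Start: joints at [75.344, 4.979, 10.078, 95.1, 0, 90], TCP at [0.139, 0.532, 0.231] pointing down, gripper open.
Joint ranges: [-179.16, 179.16], [-48.56, 103.87], [-65.8, 70.77], [-126.05, 130.52], [-82.76, 87.17], [-180, 180]. Speed limits (degrees/s): [127.2, 127.2, 147.25, 180, 180, 180].

## Interface

Orientations are given as a 3x3 rotation matrix whose columns are the frame's x, y, z axes.
In Python, from workcell import env gives the robot as it stands.
- The arm moves only by the shell command python3 shift.py FILE [OPENING] [FORCE], which reads ROWS from the file FILE. ROWS is a JSON list of rows, 1 to 10 of them, each an object with the fields d (a list: dx, dy, dz in m), r (a list: a rotation vector rx, ry, rz in degrees); a field left out counts as zero; each row shifts and turns the commanded pose from where the row before left it, along the tool's axes as they then stand; what a row does not reach is not made up. A row lasts 1/12 s, in which the tool goes at most 0.0417 m and 7.16 degrees, less where a joint would pass 70% of its speed; a pose out of reach is approached as far as the arm can. OPENING is the finger opening in m, set as the command begins (- or left out keeps the last). The fingers move at their own pace and stop on an object; FORCE is the grip in N (left out, the last holds). Time passes only in rows, so rows that do not move let the fingers close. It prints the time, the measured TCP pose, the force, the opening and the grip force at its end. Input that does not fit is refused with a message, and nothing moves.
- env.observe(): the state, without advancing time (a new reading comes with each control period).
- env.read_camera(name): name is "scene" or "top" or "wrist"; returns a dict with "image" (420x560x3 uint8, blue, green, red), "mtx" (3x3 intrinsics, pixels), "k1" (the pictures are not rectified: a ray, as slopes to the right and down, at radius r is drawn at 1 + k1 r^2 times it, then the intrinsics apply), "R" (3x3) and "t" (3): a world point X has camera coordinates R X + t. Camera axes: x right, y down, z forward; pixel columns grow to the right and rows downward; lengths in m; the calibration is good to about 2 mm. A picture is of the moment at which its call begins. There is no depth.
- env.job_done(): hands the job in; it is judged then, once.
The state is a dict: "time": time; "joints": joint angles; "joint_velocities": joint speeds; "tau": joint torques, N m; "tool_pos": TCP position; "eef_rot": TCP orientation; "force": force on the tool from outside, world axes, zero at the start; "moment": the same for the moment, N m; "grip_width": finger opening in m; "gripper_force": force on a finger pad.
Only numpy, scipy, OpenCV 4.12 (cv2) and the standard library are available. Lean on these libraries where they do the work, as an engineer would, in place of code of your own. Each camera call takes 0.05 s, during which the arm holds its last target. There are 200 camera calls.

## Working session

There is one attempt and no reset: what is moved stays moved. The work goes in short steps, Python scripts to look and compute and a shell command to move; the robot and the scene stay as the last step left them, time stands still between calls to the robot, and variables do not carry over. Pictures are saved under pics/ and viewed, at most 10 in all, crops included, and the job is handed in when it is done.

```bash
mkdir -p pics; ls
python3 - <<'E'
from workcell import env
import cv2
s=env.observe();print(s['time'],s['tool_pos'],s['eef_rot'],s['grip_width'])
for n in ["scene","top"]:
    c=env.read_camera(n);cv2.imwrite(f"pics/{n}0.png",c["image"]);print(n,c["mtx"],c["k1"],c["R"],c["t"])
E
```

```text
pics
shift.py
workcell.py
0.0 [0.13908404 0.5318735  0.23058532] [[-9.67472360e-01  2.52976494e-01 -3.55115985e-04]
 [ 2.52976743e-01  9.67471501e-01 -1.28905807e-03]
 [ 1.74632035e-05 -1.33696414e-03 -9.99999106e-01]] 0.08556524411592843
scene [[427.27422927   0.         281.36506739]
 [  0.         427.27422927 205.32962643]
 [  0.           0.           1.        ]] -0.08268270770668361 [[ 0.22668718  0.9738781  -0.01320518]
 [ 0.69784414 -0.17186361 -0.69532471]
 [-0.679431    0.14840604 -0.7185744 ]] [-0.11798748 -0.35522225  1.82792591]
top [[428.98253425   0.         276.7595546 ]
 [  0.         428.98253425 208.76637676]
 [  0.           0.           1.        ]] -0.033443009665116034 [[-0.01487046 -0.99983804 -0.01013682]
 [-0.99051521  0.01611524 -0.13645484]
 [ 0.1365961   0.00801153 -0.99059443]] [-0.00574228  0.62501022  1.16061204]
```

View pics/scene0.png

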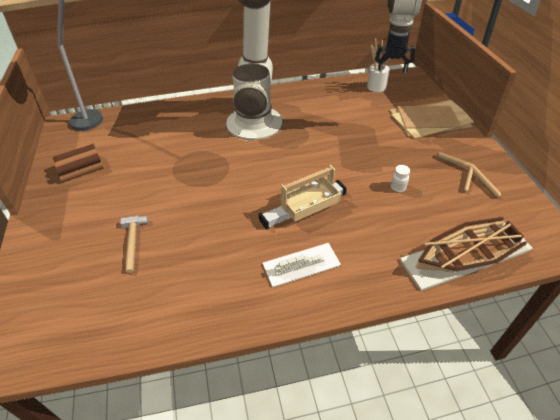

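View pics/top0.png

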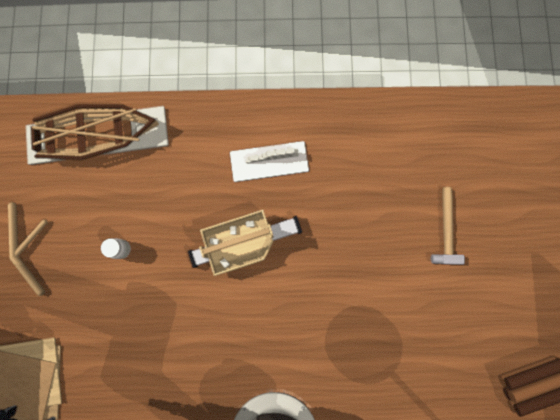

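The scene view shows the caddy near (312,195). In the top view it is near (237,241), with the rail ends at (195,258) and (295,227), the glue jar at (115,248), the hammer at (448,225) and the wall model at (269,160). I'll enlarge the caddy.

Run:
```python
import cv2
a=cv2.imread("pics/top0.png")[195:285,180:310];b=cv2.imread("pics/scene0.png")[160:235,250:355]
cv2.imwrite("pics/tc.png",cv2.resize(a,None,fx=6,fy=6,interpolation=cv2.INTER_CUBIC))
cv2.imwrite("pics/sc.png",cv2.resize(b,None,fx=7,fy=7,interpolation=cv2.INTER_CUBIC))
```

```text
(no output)
```

View pics/tc.png

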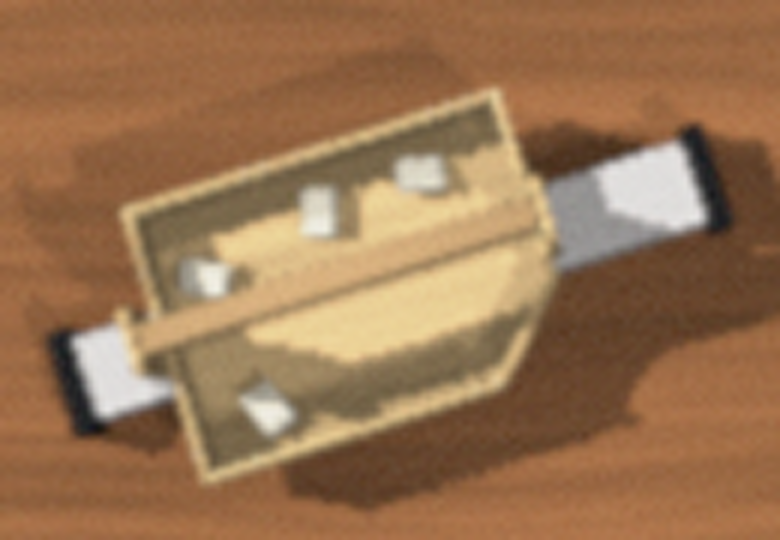

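View pics/sc.png

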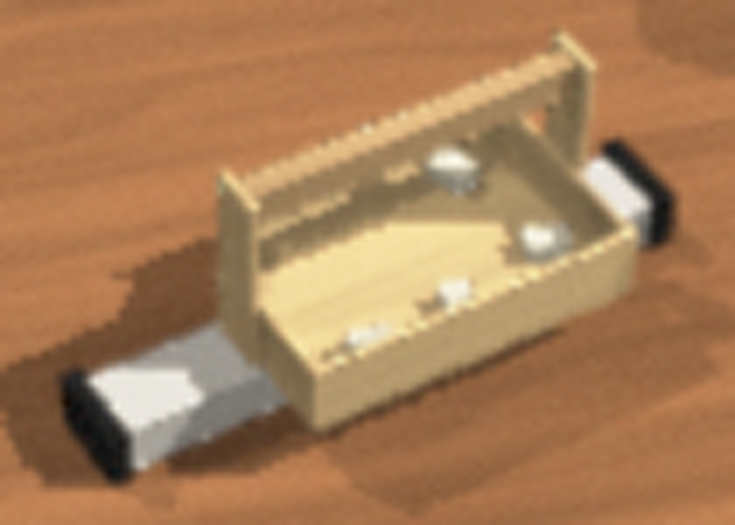

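The crops show the caddy's wall-top corners at top-crop (125,210), (498,92) and (207,480). The bevel is at (555,275)–(505,385), and the bar's posts are at (125,335) and (542,220). The four bricks lie away from the bevel. I'll fit the pose from both views.

```bash
cat > cam.py <<'E'
import numpy as np, cv2
from workcell import env
def proj(c,X):
    r=cv2.Rodrigues(c["R"])[0]
    return cv2.projectPoints(np.asarray(X,float).reshape(-1,1,3),r,np.asarray(c["t"],float),c["mtx"],np.array([c["k1"],0,0,0.]))[0].reshape(-1,2)
E
python3 - <<'E'
from cam import *
from scipy.optimize import least_squares
from scipy.spatial.transform import Rotation as Ro
C={n:env.read_camera(n) for n in("top","scene")}
P=np.array([[65,90,40],[65,-90,40],[-65,90,40],[0,90,105],[0,-90,105],[-65,-50,40]])/1e3
p=(np.array([[125,210],[498,92],[207,480],[125,335],[542,220],[505,385]])+.5)/6-.5+[180,195]
Q=np.array([[65,-90,40],[65,90,40],[65,-90,0],[0,-90,105],[0,90,105]])/1e3
q=(np.array([[315,372],[632,228],[318,430],[237,182],[577,48]])+.5)/7-.5+[250,160]
def T(v,X): return Ro.from_euler('z',v[3]).apply(X)+v[:3]
f=lambda v:np.r_[(proj(C["top"],T(v,P))-p).ravel(),(proj(C["scene"],T(v,Q))-q).ravel()]
r=least_squares(f,[.4,.1,.03,.2]);print(r.x,np.degrees(r.x[3]));print(r.fun.reshape(-1,2).round(1))
g=lambda w:f([w[0],w[1],.03,w[2]])
r2=least_squares(g,[.4,.1,.2]);v=[*r2.x[:2],.03,r2.x[2]];print(v,np.degrees(v[3]))
G=T(v,np.array([[0,0,.092]]))[0];print("grip",G, "spout",T(v,np.array([[-.042,-.067,.005]])))
s=env.observe();R=s['eef_rot'];print("yaw tool y:",np.degrees(np.arctan2(R[1,1],R[0,1])))
# rough bystanders at z=0
for n,u,v_ in(("glue",115,248),("hamm",448,225),("wall",269,160)):
    print(n,least_squares(lambda a:proj(C["top"],[[a[0],a[1],0.02]])[0]-[u,v_],[.4,0]).x)
E
```

```text
[0.53125035 0.08920118 0.03267674 0.28672113] 16.42791053613788
[[-0.3 -0.5]
 [ 0.7 -0.3]
 [-0.7  0.6]
 [ 1.9  0.6]
 [-0.3 -1.1]
 [-0.5  0.9]
 [ 0.  -0.3]
 [ 1.3  0.4]
 [-0.5 -0.1]
 [ 0.8 -0.1]
 [-0.5  0.2]]
[np.float64(0.5308035795825248), np.float64(0.08955845695991226), 0.03, np.float64(0.2861129341324263)] 16.39306358989254
grip [0.53080358 0.08955846 0.122     ] spout [[0.50942005 0.01342867 0.035     ]]
yaw tool y: 75.34525861362778
glue [0.52268401 0.44714126]
hamm [ 0.57339253 -0.50224512]
wall [0.77141191 0.00513641]
```

The fit is consistent: z is 0.033 against a known 0.030, and residuals are about 1 px or less. The grip point is (0.531, 0.090, 0.122) with a bar yaw of 16.4°. I'll move above it.

```bash
cat > rel.py <<'E'
# gap to a target TCP/tool pose, in tool axes
import sys,numpy as np
from workcell import env
from scipy.spatial.transform import Rotation as Ro
def gap(p,yaw):
    s=env.observe();R=s['eef_rot'];y=np.radians(yaw)
    Y=np.array([np.cos(y),np.sin(y),0]);Z=np.array([0,0,-1.]);T=np.c_[np.cross(Y,Z),Y,Z]
    print("t",s['time'],"tcp",s['tool_pos'].round(4),"d",(R.T@(np.array(p)-s['tool_pos'])).round(4),"rot",Ro.from_matrix(R.T@T).as_rotvec(degrees=True).round(2),"j",np.round(s['joints'],1),"F",np.round(s['force'],1),"w",round(s['grip_width'],4),"g",s['gripper_force'])
a=list(map(float,sys.argv[1:]))
gap(a[:3],a[3])
E
echo '[{"d": [-0.0289,-0.0193,0]},{"d": [-0.0289,-0.0193,0]},{"d": [-0.0289,-0.0193,0]},{"d": [-0.0289,-0.0193,0]},{"d": [-0.0289,-0.0193,0]},{"d": [-0.0289,-0.0193,0]},{"d": [-0.0289,-0.0193,0]},{"d": [-0.0289,-0.0193,0]},{"d": [-0.0289,-0.0193,0]},{"d": [-0.0289,-0.0193,0]}]' > rows.txt && python3 shift.py rows.txt 0.06
echo '[{"d": [-0.0289,-0.0193,0]},{"d": [-0.0289,-0.0193,0]},{"d": [-0.0289,-0.0193,0]},{"d": [-0.0289,-0.0193,0]},{"d": [-0.0289,-0.0193,0]},{"d": [-0.0289,-0.0193,0]},{"d": [-0.0289,-0.0193,0]},{}]' > rows.txt && python3 shift.py rows.txt
echo '[{"r": [0,0,6.55]},{"r": [0,0,6.55]},{"r": [0,0,6.55]},{"r": [0,0,6.55]},{"r": [0,0,6.55]},{"r": [0,0,6.55]},{"r": [0,0,6.55]},{"r": [0,0,6.55]},{"r": [0,0,6.55]},{}]' > rows.txt && python3 shift.py rows.txt
python3 rel.py .531 .0896 .103 16.4
```

```text
time: 1.03
tool_pos: [0.3707, 0.2708, 0.2313]
eef_rot: [[-0.967, 0.253, 0.0], [0.253, 0.967, 0.0], [-0.0, 0.0, -1.0]]
force: [0.7, 0.2, 0.3]
grip_width: 0.0602
gripper_force: 0.0
time: 1.7
tool_pos: [0.5342, 0.0865, 0.2301]
eef_rot: [[-0.966, 0.257, -0.0], [0.257, 0.966, -0.001], [-0.0, -0.001, -1.0]]
force: [-0.1, 0.3, -0.2]
grip_width: 0.0603
gripper_force: 0.0
time: 2.53
tool_pos: [0.5313, 0.0905, 0.2311]
eef_rot: [[-0.277, 0.961, -0.0], [0.961, 0.277, -0.0], [0.0, -0.0, -1.0]]
force: [-0.6, -0.1, -0.1]
grip_width: 0.06
gripper_force: 0.0
t 2.5333 tcp [0.5313 0.0905 0.2311] d [-0.0008 -0.0005  0.1281] rot [-0.02 -0.   -0.3 ] j [ 9.7  3.5  8.5 95.   0.  83.6] F [-0.6 -0.1 -0.1] w 0.06 g 0.0
```

```bash
echo '[{"d": [0,0,0.03]},{"d": [0,0,0.03]},{}]' > rows.txt && python3 shift.py rows.txt
python3 - <<'E'
from cam import *
c=env.read_camera("wrist");cv2.imwrite("pics/w1.png",c["image"])
from scipy.spatial.transform import Rotation as Ro
P=np.array([[0,0,103],[0,40,103],[0,-40,103],[0,90,105],[0,-90,105],[7,0,103],[-7,0,103]])/1e3
print(proj(c,Ro.from_euler('z',16.4,degrees=True).apply(P)+[.531,.0896,.03]))
s=env.observe();print(s['tool_pos'])
E
```

```text
time: 2.78
tool_pos: [0.5291, 0.0901, 0.1656]
eef_rot: [[-0.286, 0.958, -0.008], [0.958, 0.286, -0.001], [0.001, -0.008, -1.0]]
force: [-1.3, -0.5, -2.3]
grip_width: 0.06
gripper_force: 0.0
[[285.16621143 247.14247217]
 [285.8681795  177.59931318]
 [284.55346285 308.37916359]
 [286.96069945  75.46996967]
 [283.90010833 377.99522095]
 [297.60641803 247.23384131]
 [272.73266876 247.05250668]]
[0.52975676 0.0901923  0.16873195]
```

View pics/w1.png

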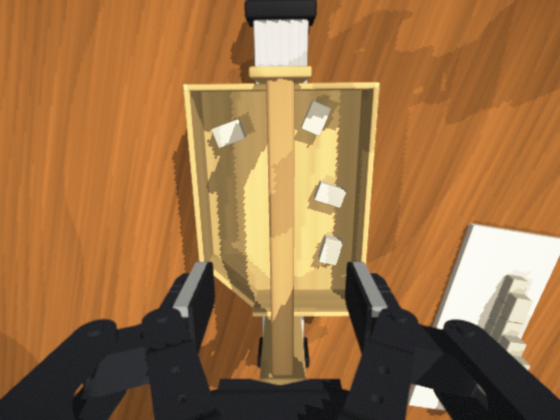

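The wrist view shows the fingers straddling the bar. The bar runs from (282,80) to (285,370), 2–4 px left of the prediction, so I'll shift about 1.5 mm toward caddy −x. The bevel is at lower left and the bricks are clear.

```bash
python3 rel.py .5296 .0892 .103 16.9
```

```text
t 2.8333 tcp [0.5298 0.0902 0.1687] d [-0.001  -0.0001  0.0657] rot [-0.31 -0.04 -0.33] j [ 9.7  2.7  0.8 88.4  0.  83.1] F [-0.1  0.4  0.1] w 0.06 g 0.0
```

```bash
echo '[{"d": [0,0,0.015],"r": [0,0,-0.3]},{"d": [0,0,0.015]},{"d": [0,0,0.015]},{"d": [0,0,0.012]},{"d": [0,0,0.009]},{},{}]' > rows.txt && python3 shift.py rows.txt; python3 rel.py .5296 .0892 .103 16.9
```

```text
time: 3.42
tool_pos: [0.5316, 0.0904, 0.1059]
eef_rot: [[-0.288, 0.958, 0.0], [0.958, 0.288, 0.0], [-0.0, 0.0, -1.0]]
force: [-0.0, 1.1, 0.3]
grip_width: 0.0597
gripper_force: 0.0
t 3.4167 tcp [0.5316 0.0904 0.1059] d [-0.0006 -0.0023  0.0029] rot [ 0.01  0.   -0.17] j [ 9.7  2.9 -6.  81.1  0.  82.9] F [-0.   1.1  0.3] w 0.0597 g 0.0
```

```bash
echo '[{"d": [0,-0.002,0.003]},{},{}]' > rows.txt && python3 shift.py rows.txt; echo '[{},{},{},{},{},{},{},{}]' > rows.txt && python3 shift.py rows.txt 0.0 110;  python3 rel.py .5296 .0892 .103 16.9
```

```text
time: 3.67
tool_pos: [0.5297, 0.0898, 0.1028]
eef_rot: [[-0.287, 0.958, 0.001], [0.958, 0.287, 0.0], [-0.0, 0.001, -1.0]]
force: [0.4, 0.6, 0.5]
grip_width: 0.0601
gripper_force: 0.0
time: 4.33
tool_pos: [0.5299, 0.0899, 0.1027]
eef_rot: [[-0.287, 0.958, 0.001], [0.958, 0.287, 0.0], [-0.0, 0.001, -1.0]]
force: [1.2, 0.2, 1.9]
grip_width: 0.0126
gripper_force: 108.1
t 4.3333 tcp [0.5299 0.0899 0.1027] d [-0.0005 -0.0005 -0.0003] rot [ 0.05  0.   -0.21] j [ 9.6  2.6 -6.6 80.7  0.  82.9] F [1.2 0.2 1.9] w 0.0126 g 108.07089686393738
```

```bash
echo '[{"d": [0,0,-0.002]},{"d": [0,0,-0.002]},{"d": [0,0,-0.002]},{"d": [0,0,-0.002]},{"d": [0,0,-0.002]},{"d": [0,0,-0.002]},{"d": [0,0,-0.002]},{"d": [0,0,-0.002]},{"d": [0,0,-0.003]},{"d": [0,0,-0.003]}]' > rows.txt && python3 shift.py rows.txt; echo '[{"d": [0,0,-0.005]},{"d": [0,0,-0.007]},{"d": [0,0,-0.01]},{"d": [0,0,-0.01]},{"d": [0,0,-0.01]},{"d": [0,0,-0.01]},{"d": [0,0,-0.01]},{"d": [0,0,-0.01]},{"d": [0,0,-0.01]},{"d": [0,0,-0.01]}]' > rows.txt && python3 shift.py rows.txt;echo '[{"d": [0,0,-0.015]},{"d": [0,0,-0.015]},{"d": [0,0,-0.015]},{"d": [0,0,-0.015]},{"d": [0,0,-0.015]},{"d": [0,0,-0.01]},{"d": [0,0,-0.01]},{"d": [0,0,-0.01]},{"d": [0,0,-0.005]},{}]' > rows.txt && python3 shift.py rows.txt
```

```text
time: 5.17
tool_pos: [0.5295, 0.0897, 0.1249]
eef_rot: [[-0.287, 0.958, 0.0], [0.958, 0.287, -0.0], [-0.0, 0.0, -1.0]]
force: [-0.4, 0.3, -4.1]
grip_width: 0.0125
gripper_force: 109.2
time: 6.0
tool_pos: [0.5295, 0.0898, 0.2173]
eef_rot: [[-0.287, 0.958, 0.0], [0.958, 0.287, -0.0], [-0.0, 0.0, -1.0]]
force: [1.2, 0.9, -4.2]
grip_width: 0.0123
gripper_force: 109.2
time: 6.83
tool_pos: [0.5298, 0.0898, 0.3277]
eef_rot: [[-0.287, 0.958, 0.002], [0.958, 0.287, 0.0], [-0.0, 0.002, -1.0]]
force: [-0.2, -0.3, -5.0]
grip_width: 0.0119
gripper_force: 109.2
```

It's free of the rail and held. The force changed by about 4 N, which matches the weight. Now I'll tip diagonally toward the spout; the tool rotation axis is (-1,1,0)/√2.

```bash
echo '[{"r": [-0.8,0.8,0]},{"r": [-0.8,0.8,0]},{"r": [-0.8,0.8,0]},{"r": [-0.8,0.8,0]},{"r": [-0.8,0.8,0]},{"r": [-0.8,0.8,0]},{"r": [-0.8,0.8,0]},{"r": [-0.8,0.8,0]},{"r": [-0.8,0.8,0]},{"r": [-0.8,0.8,0]}]' > rows.txt && python3 shift.py rows.txt; for i in 1 ; do echo '[{"r": [-0.6,0.6,0]},{"r": [-0.6,0.6,0]},{"r": [-0.6,0.6,0]},{"r": [-0.6,0.6,0]},{"r": [-0.6,0.6,0]},{"r": [-0.6,0.6,0]},{"r": [-0.6,0.6,0]},{"r": [-0.6,0.6,0]},{"r": [-0.6,0.6,0]},{"r": [-0.6,0.6,0]}]' > rows.txt && python3 shift.py rows.txt; done; echo '[{"r": [-0.6,0.6,0]},{"r": [-0.6,0.6,0]},{"r": [-0.6,0.6,0]},{"r": [-0.6,0.6,0]},{"r": [-0.6,0.6,0]},{"r": [-0.6,0.6,0]},{"r": [-0.6,0.6,0]},{"r": [-0.6,0.6,0]},{"r": [-0.6,0.6,0]},{"r": [-0.6,0.6,0]}]' > rows.txt && python3 shift.py rows.txt; python3 rel.py .53 .09 .33 16.9
python3 - <<'E'
from cam import *
for n in("wrist",):
    cv2.imwrite("pics/w2.png",env.read_camera(n)["image"])
E
```

```text
time: 7.67
tool_pos: [0.5295, 0.0897, 0.3263]
eef_rot: [[-0.294, 0.951, 0.094], [0.946, 0.275, 0.174], [0.14, 0.14, -0.98]]
force: [-0.5, 0.3, -4.8]
grip_width: 0.0126
gripper_force: 109.2
time: 8.5
tool_pos: [0.5295, 0.0898, 0.3263]
eef_rot: [[-0.307, 0.938, 0.161], [0.921, 0.25, 0.299], [0.24, 0.24, -0.94]]
force: [0.0, -0.3, -5.6]
grip_width: 0.0125
gripper_force: 109.3
time: 9.33
tool_pos: [0.5295, 0.0898, 0.3262]
eef_rot: [[-0.327, 0.918, 0.225], [0.883, 0.212, 0.418], [0.336, 0.336, -0.88]]
force: [0.3, 0.3, -4.4]
grip_width: 0.0123
gripper_force: 109.3
t 9.3333 tcp [0.5295 0.0898 0.3262] d [ 0.0013  0.0017 -0.0031] rot [ 20.09 -20.02  -0.2 ] j [-3.6 -9.   3.  89.3 25.6 72.6] F [ 0.3  0.3 -4.4] w 0.0123 g 109.29963111877441
```

View pics/w2.png

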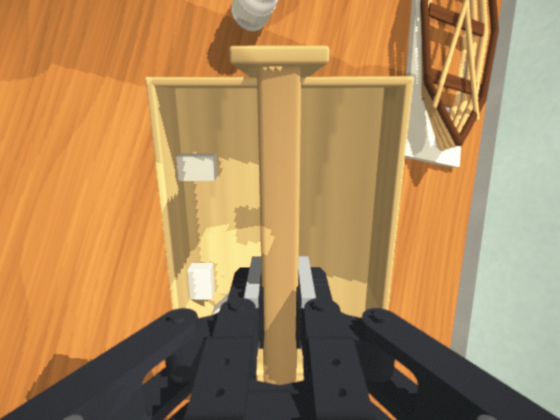

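At 28° of tilt the caddy is square in the grip. Two bricks lie along the −x wall at (197,168) and (200,280), and the rest are hidden near the corner. I'll keep tipping.

```bash
echo '[{"r": [-0.6,0.6,0]},{"r": [-0.6,0.6,0]},{"r": [-0.6,0.6,0]},{"r": [-0.6,0.6,0]},{"r": [-0.6,0.6,0]},{"r": [-0.6,0.6,0]},{"r": [-0.6,0.6,0]},{"r": [-0.6,0.6,0]},{"r": [-0.6,0.6,0]},{"r": [-0.6,0.6,0]}]' > rows.txt && python3 shift.py rows.txt; echo '[{"r": [-0.6,0.6,0]},{"r": [-0.6,0.6,0]},{"r": [-0.6,0.6,0]},{"r": [-0.6,0.6,0]},{"r": [-0.6,0.6,0]},{"r": [-0.6,0.6,0]},{"r": [-0.6,0.6,0]},{"r": [-0.6,0.6,0]},{"r": [-0.6,0.6,0]},{"r": [-0.6,0.6,0]}]' > rows.txt && python3 shift.py rows.txt; echo '[{},{},{},{},{},{},{},{}]' > rows.txt && python3 shift.py rows.txt; python3 rel.py .53 .09 .33 16.9
python3 - <<'E'
from cam import *
w=env.read_camera("wrist")["image"]
c=env.read_camera("top")
s=env.observe();ctr=s['tool_pos']+s['eef_rot']@np.array([0,0,.05])
u,v=proj(c,[ctr])[0].astype(int);print(u,v)
t=c["image"][v-70:v+70,u-80:u+80]
cv2.imwrite("pics/m3.png",np.hstack([cv2.resize(w,(400,300)),cv2.resize(t,(343,300),interpolation=cv2.INTER_CUBIC)]))
E
```

```text
time: 10.22
tool_pos: [0.5295, 0.0898, 0.3263]
eef_rot: [[-0.354, 0.891, 0.284], [0.833, 0.163, 0.528], [0.424, 0.424, -0.8]]
force: [0.0, -0.7, -4.2]
grip_width: 0.0127
gripper_force: 109.4
time: 11.05
tool_pos: [0.5295, 0.0898, 0.3263]
eef_rot: [[-0.387, 0.858, 0.337], [0.773, 0.102, 0.626], [0.503, 0.503, -0.703]]
force: [-0.2, 0.2, -5.2]
grip_width: 0.0122
gripper_force: 109.4
time: 11.72
tool_pos: [0.5296, 0.0898, 0.3263]
eef_rot: [[-0.387, 0.859, 0.337], [0.774, 0.103, 0.625], [0.502, 0.502, -0.704]]
force: [-0.1, -0.3, -4.8]
grip_width: 0.0123
gripper_force: 109.4
t 11.7167 tcp [0.5296 0.0898 0.3263] d [ 0.0018  0.0023 -0.0024] rot [ 32.06 -31.94  -0.19] j [-11.5 -14.9  -7.9  80.8  42.8  68.2] F [-0.1 -0.3 -4.8] w 0.0123 g 109.43862676620483
214 229
```

View pics/m3.png

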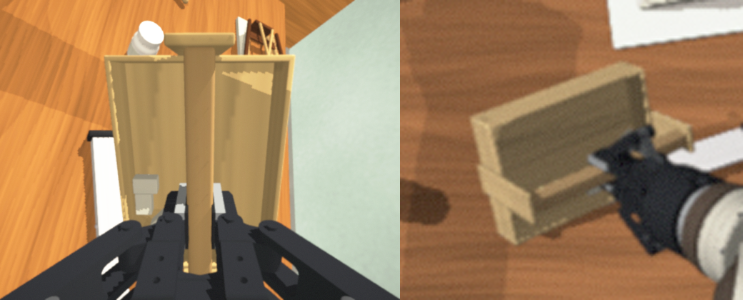

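At 45° two bricks are visible at the −x wall, at full-frame wrist px (206,258) and (203,284). I'll convert those to the caddy frame.

Run:
```python
from cam import *
from scipy.optimize import least_squares
s=env.observe();R=s['eef_rot'];c=env.read_camera("wrist")
# caddy frame: x=tool y, y=tool x, z=-tool z ; grip point 19mm behind TCP = (0,0,.092)
Rc=np.c_[R[:,1],R[:,0],-R[:,2]];o=s['tool_pos']-.019*R[:,2]-Rc@[0,0,.092]
W=lambda X:o+np.asarray(X)@Rc.T
print("origin",o,"spout",W([-.042,-.067,.005]))
print("walltop corners +y",proj(c,W([[-.065,.09,.04],[.065,.09,.04]])),"spout",proj(c,W([[-.042,-.067,.005]])))
for uv in((206,256),(203,284)):
    for z in(.011,.017):
        a=least_squares(lambda a:proj(c,W([[a[0],a[1],z]]))[0]-uv,[-.04,-.03]).x
        print(uv,z,a, "dist",np.linalg.norm([a[0]+.042,a[1]+.067]))
cv2.imwrite("pics/w4.png",cv2.resize(c["image"][215:365,120:320],None,fx=4,fy=4,interpolation=cv2.INTER_CUBIC))
```

```text
origin [0.55412649 0.13545988 0.27487422] spout [0.54228096 0.07617972 0.22365366]
walltop corners +y [[147.19864064  73.34209825]
 [417.28644468  73.42771616]] spout [[223.12654022 309.90276478]]
(206, 256) 0.011 [-0.05014071 -0.02116374] dist 0.04655356111140262
(206, 256) 0.017 [-0.04870785 -0.01822811] dist 0.04923101274820542
(203, 284) 0.011 [-0.05356596 -0.04224656] dist 0.027322227153353227
(203, 284) 0.017 [-0.05203281 -0.03869363] dist 0.030031778003089166
```

View pics/w4.png

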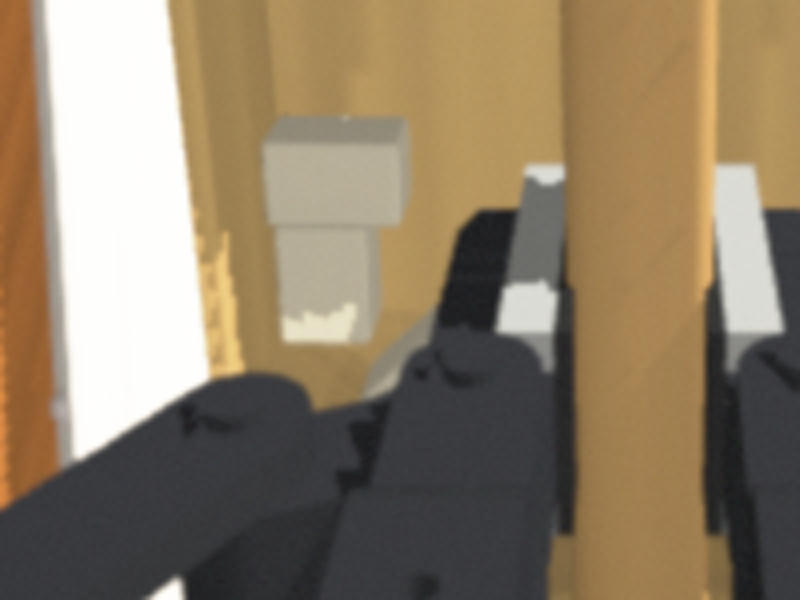

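Two bricks are 27 and 49 mm from the spout, and a third shows near it at crop (400,360). The fourth must be behind the finger. I'll add a few degrees toward −x to make sure anything on the −y wall slides in, then look around the finger.

```bash
echo '[{"r": [-0.8,0,0]},{"r": [-0.8,0,0]},{"r": [-0.8,0,0]},{"r": [-0.8,0,0]},{"r": [-0.8,0,0]},{"r": [-0.8,0,0]},{"r": [-0.8,0,0]},{"r": [-0.8,0,0]},{"r": [-0.8,0,0]},{"r": [-0.8,0,0]}]' > rows.txt && python3 shift.py rows.txt >/dev/null; echo '[{},{},{},{},{},{},{},{}]' > rows.txt && python3 shift.py rows.txt; python3 rel.py .53 .09 .33 16.9
python3 - <<'E'
from cam import *
s=env.observe();R=s['eef_rot'];print("tilt",np.degrees(np.arccos(-R[2,2])))
w=env.read_camera("wrist");t=env.read_camera("top")
Rc=np.c_[R[:,1],R[:,0],-R[:,2]];o=s['tool_pos']-.019*R[:,2]-Rc@[0,0,.092]
W=lambda X:o+np.asarray(X)@Rc.T
X=W([[-.042,-.067,.005],[-.01,-.08,.011],[.03,-.08,.011],[.06,-.085,.011]])
print(proj(w,X).round(),proj(t,X).round())
u,v=proj(t,X[1:2])[0].astype(int)
a=w["image"][210:420,110:410];b=t["image"][v-50:v+50,u-40:u+40]
im=cv2.convertScaleAbs(np.hstack([cv2.resize(a,(500,350),interpolation=cv2.INTER_CUBIC),cv2.resize(b,(280,350),interpolation=cv2.INTER_CUBIC)]),alpha=1.4,beta=15)
cv2.imwrite("pics/m5.png",im)
E
```

```text
time: 13.37
tool_pos: [0.5296, 0.0898, 0.3263]
eef_rot: [[-0.387, 0.803, 0.453], [0.774, 0.015, 0.634], [0.502, 0.595, -0.627]]
force: [0.1, -0.1, -3.9]
grip_width: 0.0124
gripper_force: 109.5
t 13.3667 tcp [0.5296 0.0898 0.3263] d [ 0.0019  0.0026 -0.002 ] rot [ 39.84 -32.09  -2.44] j [-12.8 -23.  -17.2  70.1  45.9  74. ] F [ 0.1 -0.1 -3.9] w 0.0124 g 109.5019519329071
tilt 51.151257224717696
[[223. 310.]
 [267. 330.]
 [323. 330.]
 [364. 336.]] [[236. 229.]
 [241. 217.]
 [240. 201.]
 [240. 189.]]
```

View pics/m5.png

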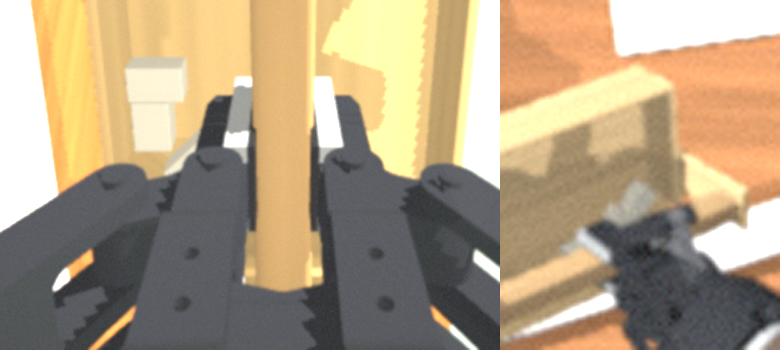

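At 51° tilt the two visible bricks haven't moved and a third lies against the bevel. The top view shows the −y wall bare at crop (636,77–119), about 30–60 mm along caddy +x. That leaves only the corner for the fourth brick. The caddy is still and high, so I'll hand it in.

```bash
python3 -c "
from workcell import env
print(env.job_done())"
```

```text
the job is handed in; nothing more can be done
None
```

I handed the job in with the caddy off the rail and held still in the gripper at about 51° tilt, its spout more than 0.2 m above the bench. I saw three bricks at rest in the pouring corner; the fourth was hidden behind the finger, and I placed it there only because the rest of the −y wall was bare. No verdict came back.

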